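# Check the vinegar dispenser's pressure with a stick gauge

## Task

Check whether the vinegar canister still has enough pressure: take the orange stick gauge from its holder and press it straight down over the canister's brass valve stem until it is firmly seated (about 13 N held for a second, never more than 20 N), so that the rod comes out of the gauge's top. Put the gauge back upright in its holder with the rod left as it reads, and slide the black tag fully to the green end if green shows on the rod, or fully to the red end if only white shows. Do not knock over the gauge or disturb the other things on the table.

Things in the scene. Friction and masses are not known exactly. Their poses are not given: they have to be found in the camera images.
- gauge: Stick gauge, about 110 g, upright and mouth down in its holder. Origin: centre of its mouth, its lowest point; z runs up the gauge. Steel bell 29 mm across; round bore 20 mm wide at the mouth, funnelling over 12 mm to 14 mm wide, closed 34 mm above the mouth. Steel neck 22 mm across from 34 to 52 mm up, then the grip; rod in the top.
- gauge_grip (a point): Middle of the gauge's orange square grip, 72 mm above the mouth. The grip is 26 x 26 mm, from 52 to 92 mm above the mouth, with faces along the gauge's x and y axes. Above it the rod, 7 mm thick, pokes out 3 mm at first and comes out by up to 24 mm more.
- rod (a joint): How far the rod has been pushed out, m: 0 at first, 0.024 at most. The valve pushes it out against spring and friction (4 to 7 N in all) and it stays as pushed. Its top 13 mm is white, the rest green: green shows above the grip once the value exceeds 0.010. A full press gives a steady reading between 0.004 and 0.020, set by the hidden pressure.
- canister: Fixed aluminium pressure canister, 104 mm across, blue band, rubber foot 132 mm across; origin: centre of the underside; z up, spout to its +x. Black cap 52 mm across, top 125 mm up. On the cap a black rubber collar 20 mm across, 8 to 24 mm high (varies, not measured), then a brass valve stem 11 mm across and 40 mm long: stem top 173 to 189 mm above the underside.
- cap_top (a point): Centre of the cap's top, on the stem's axis. A 4 mm pin stands 4 mm above the stem top and carries the pressure (4 to 7 N). It meets the rod with the stem 10 mm into the gauge's bore, slides it out, then gives way. Seated: the bore's closed end bears on the stem top, mouth 34 mm below that; the rubber-mounted stem then gives 1 mm per 8 N.
- holder: Fixed white block, 75 x 75 x 36 mm, with a round hole in the middle of its top, 35 mm wide and 30 mm deep (floor 6 mm above the underside), mouth chamfered 3 mm. Origin: centre of the underside; z up. The gauge's bell stands on the hole's floor, where its origin is 6 mm above the holder's.
- tag (a joint): Position of the black tag along its track, m: 0 at the red end, 0.100 at the green end; starts near the middle. Slides with about 1.5 N and stays where it is left.
- tag_top (a point): Centre of the tag's top face, 54 mm above the table. The tag is an upright black block 28 mm (its x) by 20 mm (its y) by 40 mm high on an aluminium track 40 mm wide, 150 mm long and 14 mm high; it slides along its own y axis, +y towards the green end.
- soy_bottle: Loose amber bottle, 56 mm across, 150 mm high; origin at the underside. To be left alone.
- rice_bowl: Loose white bowl, 100 mm across, 50 mm high; origin at the underside. To be left alone.
- tea_cup: Loose blue cup, 54 mm across, 55 mm high; origin at the underside. To be left alone.
- sesame_jar: Loose glass jar with a white lid, 60 mm across, 80 mm high; origin at the underside. To be left alone.
There are look-alikes about, which are no part of the job. Of the things that look like the gauge, the middle-sized one is meant.

How it is judged:
By the outcome, as a careful person would: the job done as asked, in the order asked, and still so for the second after the job is handed in, with the robot touching nothing.
It also fails if it takes over 70 s, if anything falls off the work surface, if the arm or the gripper's body presses on something with over 40 N, if the wrist force passes 120 N, or if a joint passes its speed limit or range.

## Robot

A 6-joint arm with a two-finger parallel gripper is mounted at the origin on the work surface. World frame = base frame: x ahead of the robot, y to its left, z up, the work surface at z = 0. Lengths are in m, angles in rad, forces in N, time in s.
With the tool pointing down it reaches from about 0.3 to 0.825 m from the base axis. Payload 5.4 kg.
Tool frame: the origin (TCP) lies at the very end of the fingers, on their centre line; the grasp point (between the pads) lies 19 mm behind it; z points along the fingers, x is the direction in which the jaws open and shut, and the axes are right-handed (so a half turn about z gives the same grasp; the last joint's range is limited). The gripper opens to 92 mm and grips with 3 to 60 N. Pads are 20 mm wide; open, the fingers measure 128 mm over their backs; the gripper's body (75 mm by 189 mm) begins 69 mm behind the grasp point.
Start: joints at [-1.409, 0.158, 1.597, -0, 1.386, -0.21], TCP at [0.209, -0.536, 0.215] pointing down, gripper open.
Joint ranges: [-2.91, 2.91], [-0.94, 2.29], [0.18, 2.7], [-1.29, 4.43], [0.17, 2.64], [-3, 3]. Speed limits (rad/s): [2.57, 2.57, 3.14, 3.14, 3.14, 3.14].

## Interface

Orientations are given as a rotation vector (axis times angle).
In Python, from workcell import bot gives the robot as it stands. Calls block until the motion is done:
- bot.goto(position, orientation): joint-space move of the TCP to a pose.
- bot.line_to(position, rot=None, max_speed=0.15): straight line of the TCP; rot=None keeps the orientation; max_speed is the mean speed in m/s.
- bot.set_joints(angles): joint-space move.
- bot.set_gripper(opening, newtons=None): opening from 0.0 (shut) to 1.0 (fully open); newtons is the grip in N (None keeps the last); returns when the fingers have stopped.
- bot.hold(seconds).
- bot.inverse_kinematics(position, orientation): joint angles nearest the present ones, or None.
- bot.read_camera(name): name is "scene" or "side" or "wrist"; returns a dict with "pixels" (420x560x3 uint8, blue, green, red), "fx", "fy", "cx", "cy" (pixels), "R" (3x3) and "t" (3): a world point X has camera coordinates R X + t. Camera axes: x right, y down, z forward; pixel columns grow to the right and rows downward; lengths in m; the calibration is good to about 2 mm. A picture is of the moment at which its call begins. There is no depth.
A pose or a line that the arm cannot do raises bot.MotionError and nothing moves.
- bot.job_done(): hands the job in, once; it reports no verdict.
Readings, each from a call of its own:
- bot.current_clock(): time.
- bot.current_joints(): joint angles.
- bot.current_joint_vel(): joint speeds.
- bot.current_effort(): joint torques, N m.
- bot.current_ee_pos(): TCP position.
- bot.current_tool_rot(): TCP orientation.
- bot.current_contact_force(): force on the tool from outside, world axes, zero at the start.
- bot.current_ft_torque(): the same for the moment, N m.
- bot.current_opening(): opening from 0.0 (shut) to 1.0 (fully open).
Only numpy, scipy, OpenCV 4.12 (cv2) and the standard library are available. Lean on these libraries where they do the work, as an engineer would, in place of code of your own. Each camera call takes 0.05 s, during which the arm holds its last target. There are 200 camera calls.

## Working session

There is one attempt and no reset: what is moved stays moved. The work goes in short steps, each a Python script; the robot and the scene stay as the last script left them, time stands still between calls to the robot, and variables do not carry over. Pictures are saved under pics/ and viewed, about 8 in all and at most 12, crops included, and the job is handed in when it is done.

```bash
mkdir -p pics && ls && python3 - <<'E'
from workcell import bot
import cv2,pickle,numpy as np
d={}
for n in("scene","side","wrist"):
    c=bot.read_camera(n);d[n]=c;cv2.imwrite(f"pics/{n}0.png",c["pixels"])
    R=np.array(c["R"]);print(n,c["fx"],c["fy"],c["cx"],c["cy"],(-R.T@np.array(c["t"])).round(3),R[2].round(2))
pickle.dump(d,open("c0.pkl","wb"))
print(bot.current_clock(),bot.current_tool_rot(),bot.current_contact_force())
E
```

```text
pics
scene 523.0659595102902 523.0659595102902 280.5382359010185 209.24527260801426 [1.148 0.234 1.009] [-0.51 -0.18 -0.84]
side 396.22958524395017 396.22958524395017 278.53629398609706 210.04075940976458 [0.406 0.578 0.621] [ 0.25 -0.72 -0.65]
wrist 345.50703301948573 345.50703301948573 280.1511615845774 210.0869072891018 [ 0.284 -0.505  0.384] [-0.26 -0.1  -0.96]
0.15 [-2.59287176e+00  1.77202721e+00  1.52501845e-03] [-0.38592257  0.05021219  0.74948701]
```

View pics/scene0.png

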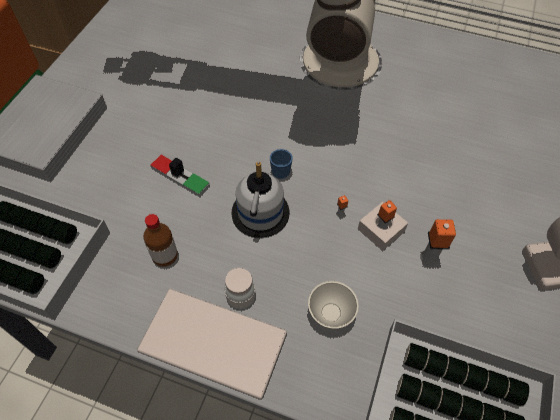

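View pics/side0.png

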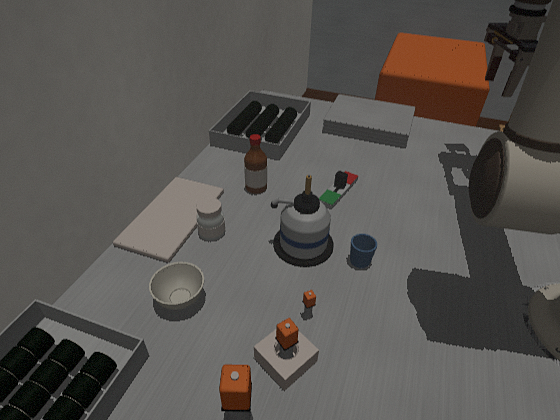

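Scene view: there are three gauge look-alikes, small at (343,202), middle at (388,211) in the white holder, and large at (442,233). The middle-sized one in the holder fits the description. The canister is at (262,205), with its stem top near (258,163), and the tag is at (177,166). I'll confirm in one enlarged crop mosaic.

```bash
python3 - <<'E'
import cv2,pickle,numpy as np
d=pickle.load(open("c0.pkl","rb"))
def crop(n,u,v,w,h,W,H):
    return cv2.resize(d[n]["pixels"][v:v+h,u:u+w],(W,H),interpolation=cv2.INTER_CUBIC)
a=np.hstack([crop("scene",330,190,130,65,520,260),crop("scene",145,145,70,65,280,260)])
b=np.hstack([crop("side",220,280,110,80,440,320),crop("side",265,165,90,80,360,320)])
o=np.vstack([a,b]); cv2.imwrite("pics/crop1.png",np.clip(o*1.5,0,255).astype(np.uint8)); print(o.shape)
E
```

```text
(580, 800, 3)
```

View pics/crop1.png

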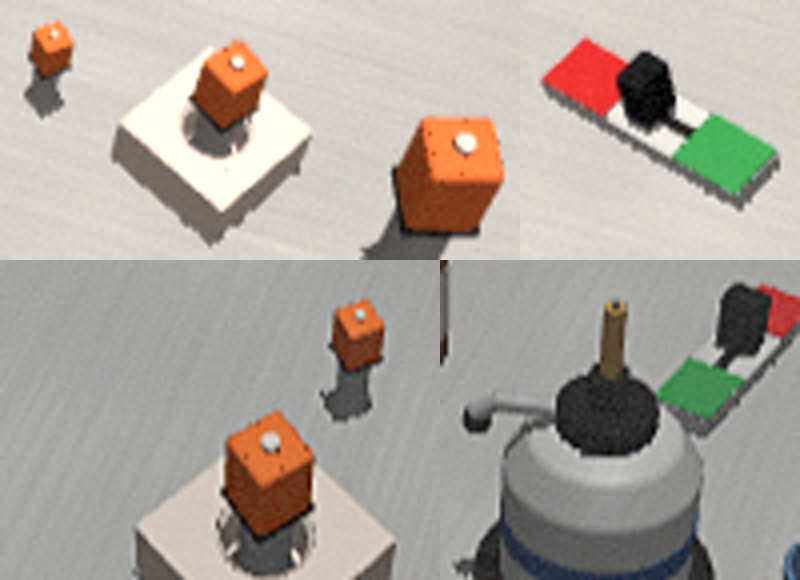

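```bash
cat > h.py <<'E'
import numpy as np,cv2
from scipy.spatial.transform import Rotation as Ro
def ray(c,p):
    R=np.array(c["R"]);o=-R.T@np.array(c["t"])
    w=R.T@np.array([(p[0]-c["cx"])/c["fx"],(p[1]-c["cy"])/c["fy"],1]);return o,w/np.linalg.norm(w)
def plane(c,p,z):
    o,w=ray(c,p);return o+w*(z-o[2])/w[2]
def tri(*cp):
    A=np.zeros((3,3));b=np.zeros(3);L=[ray(c,p) for c,p in cp]
    for o,w in L:
        M=np.eye(3)-np.outer(w,w);A+=M;b+=M@o
    X=np.linalg.solve(A,b);return X,[np.linalg.norm(np.cross(X-o,w)) for o,w in L]
def proj(c,X):
    q=np.array(c["R"])@np.array(X)+np.array(c["t"]);return np.array([q[0]*c["fx"]/q[2]+c["cx"],q[1]*c["fy"]/q[2]+c["cy"]])
def blobs(im,lo,hi,amin=30):
    m=cv2.inRange(cv2.cvtColor(im,cv2.COLOR_BGR2HSV),np.array(lo),np.array(hi))
    n,l,s,ce=cv2.connectedComponentsWithStats(m);return [(ce[i].round(1),int(s[i,4]),s[i,:4]) for i in range(1,n) if s[i,4]>=amin]
def down(yaw): # tool z down, tool x at yaw in world
    c,s=np.cos(yaw),np.sin(yaw)
    return Ro.from_matrix(np.array([[c,s,0],[s,-c,0],[0,0,-1]])).as_rotvec()
E
python3 - <<'E'
from h import *;import pickle
from workcell import bot
d=pickle.load(open("c0.pkl","rb"));S,I=d["scene"],d["side"]
p=lambda n,s,i:print(n,*[np.round(x,4) for x in tri((S,s),(I,i))])
p("rod",(389.5,205.7),(287.5,325.2)); print(plane(S,(389.5,205.7),.101),plane(I,(287.5,325.2),.101))
p("stem",(258,163),(308.7,176.2))
p("tagtop",(176.5,161.5),(341.3,174.3)); print(plane(S,(176.5,161.5),.054))
for n,q in dict(g1=(290,318),g2=(298.2,328.7),g3=(285.5,337.5),g4=(276.7,327)).items(): print(n,plane(I,q,.098).round(4))
for nm,lo,hi in (("red",(0,150,60),(5,255,255)),("green",(45,120,40),(80,255,255))):
  for b in blobs(S["pixels"],lo,hi): print(nm,b,plane(S,b[0],.014).round(4))
for nm,q,z in (("small",(343,199),.07),("big",(446,226),.12),("cup",(281,163),.05),("soy",(153,220),.15),("jar",(238,280),.08),("bowl",(332,305),.04)): print(nm,plane(S,q,z).round(3))
# tool x direction now, camera offset
R=Ro.from_rotvec(bot.current_tool_rot()).as_matrix();W=d["wrist"];cp=-np.array(W["R"]).T@np.array(W["t"])
print(R.round(3),R.T@(cp-bot.current_ee_pos()),R.T@np.array(W["R"])[2])
E
```

```text
rod [0.5027 0.2467 0.1001] [0.0005 0.0005]
[0.50376713 0.24706899 0.101     ] [0.50235819 0.24682824 0.101     ]
stem [ 0.5559 -0.0241  0.1835] [0.0007 0.0007]
tagtop [ 0.5264 -0.2412  0.0539] [0.0018 0.0018]
[ 0.5246745  -0.24273977  0.054     ]
g1 [0.5035 0.2314 0.098 ]
g2 [0.4858 0.2449 0.098 ]
g3 [0.4988 0.2658 0.098 ]
g4 [0.5172 0.2537 0.098 ]
red (array([161.7, 163.7]), 227, array([151, 155,  21,  19], dtype=int32)) [ 0.5171 -0.2928  0.014 ]
red (array([151.7, 221. ]), 152, array([145, 214,  14,  15], dtype=int32)) [ 0.6693 -0.239   0.014 ]
green (array([21.5, 88.2]), 116, array([ 0, 70, 43, 43], dtype=int32)) [ 0.422  -0.7566  0.014 ]
green (array([195.4, 183.1]), 265, array([183, 174,  25,  20], dtype=int32)) [ 0.5406 -0.1928  0.014 ]
small [0.5   0.149 0.07 ]
big [0.525 0.364 0.12 ]
cup [ 0.441 -0.017  0.05 ]
soy [ 0.732 -0.173  0.15 ]
jar [0.762 0.013 0.08 ]
bowl [0.73  0.198 0.04 ]
[[ 0.363 -0.932 -0.   ]
 [-0.932 -0.363  0.001]
 [-0.001 -0.    -1.   ]] [-0.00067255 -0.08096654 -0.16990491] [-2.17302998e-04  2.83440053e-01  9.58989932e-01]
```

The crop confirms it: the middle gauge stands in the holder with its rod end at about (389.5,206) in scene and (287.5,325) in side. The grip yaw is about 56°, and the green end of the track is towards +y. Next are near views with the wrist camera.

```bash
python3 - <<'E'
from h import *;import pickle
from workcell import bot
best=None
for a in (-33.5,146.5):
    o=down(np.radians(a));L=[bot.inverse_kinematics(p,o) for p in ([.556,-.024,.27],[.503,.247,.18],[.503,.247,.059],[.556,-.024,.2])]
    print(a,[None if q is None else np.round(q,2) for q in L])
    if all(q is not None for q in L):
        m=max(abs(q[5]) for q in L)
        if best is None or m<best[0]: best=(m,a)
a=best[1];o=down(np.radians(a));print("use",a)
d={}
bot.goto([.556,-.024,.27],o);d["stem"]=bot.read_camera("wrist")
bot.goto([.503,.247,.18],o);d["gauge"]=bot.read_camera("wrist");d["a"]=a
pickle.dump(d,open("c1.pkl","wb"))
print(bot.current_clock(),proj(d["stem"],[.556,-.024,.1835]),proj(d["gauge"],[.503,.247,.101]))
cv2.imwrite("pics/w1.png",np.vstack([cv2.resize(np.clip(d[k]["pixels"]*1.4,0,255).astype(np.uint8)[0:420],(400,300)) for k in("stem","gauge")]))
E
```

```text
-33.5 [array([-0.26,  0.08,  1.58, -0.  ,  1.49,  0.32]), array([ 0.24,  0.15,  1.68, -0.  ,  1.32,  0.83]), array([ 0.24,  0.29,  1.77, -0.  ,  1.08,  0.83]), array([-0.26,  0.12,  1.67, -0.  ,  1.35,  0.32])]
146.5 [array([-0.26,  0.08,  1.58,  0.  ,  1.49, -2.82]), array([ 0.24,  0.15,  1.68,  0.  ,  1.32, -2.32]), array([ 0.24,  0.29,  1.77,  0.  ,  1.08, -2.32]), array([-0.26,  0.12,  1.67,  0.  ,  1.35, -2.82])]
use -33.5
3.5833 [279.7242251  215.81187981] [278.49723362 219.22704679]
```

View pics/w1.png

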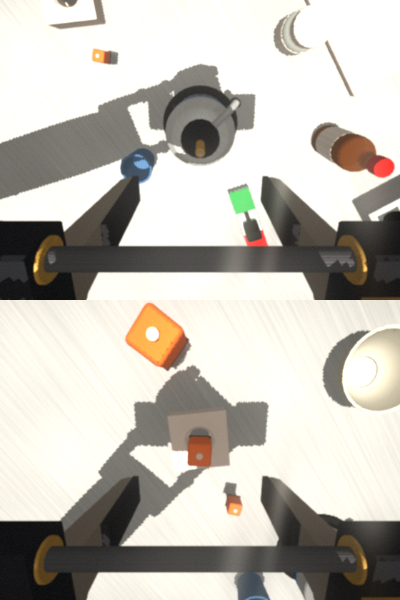

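The wrist views show the stem top at about (280,212) and the middle gauge's rod at about (280,218), each close to its predicted position. I'll refine both with masks.

```bash
python3 - <<'E'
from h import *;import pickle
d=pickle.load(open("c1.pkl","rb"))
c=d["gauge"];im=c["pixels"]
for b in blobs(im,(3,140,30),(16,255,255),60): print("orange",b)
g=im[195:235,255:305]; cv2.imwrite("pics/w2.png",np.hstack([cv2.resize(np.clip(g*1.6,0,255).astype(np.uint8),(500,400),interpolation=cv2.INTER_NEAREST),cv2.resize(np.clip(d["stem"]["pixels"][185:240,265:300]*1.6,0,255).astype(np.uint8),(280,440),interpolation=cv2.INTER_NEAREST)[:400]]))
for b in blobs(d["stem"]["pixels"],(10,70,50),(28,255,255),15): print("brass",b)
E
```

```text
orange (array([219. ,  51.3]), 4348, array([176,   4,  85,  92], dtype=int32))
orange (array([279.2, 210.6]), 1187, array([263, 191,  33,  42], dtype=int32))
orange (array([327.8, 291.7]), 267, array([319, 283,  20,  19], dtype=int32))
brass (array([136.3,  77.9]), 243, array([128,  68,  17,  20], dtype=int32))
brass (array([445.7, 188.2]), 197, array([437, 175,  30,  36], dtype=int32))
brass (array([492.9, 212.6]), 2444, array([463, 187,  64,  53], dtype=int32))
brass (array([279.9, 207.5]), 307, array([273, 195,  15,  26], dtype=int32))
brass (array([ 62.6, 364.1]), 1374, array([ 46, 329,  43,  70], dtype=int32))
brass (array([497.5, 363.7]), 1408, array([472, 329,  43,  70], dtype=int32))
brass (array([532.5, 418. ]), 162, array([506, 417,  54,   3], dtype=int32))
```

View pics/w2.png

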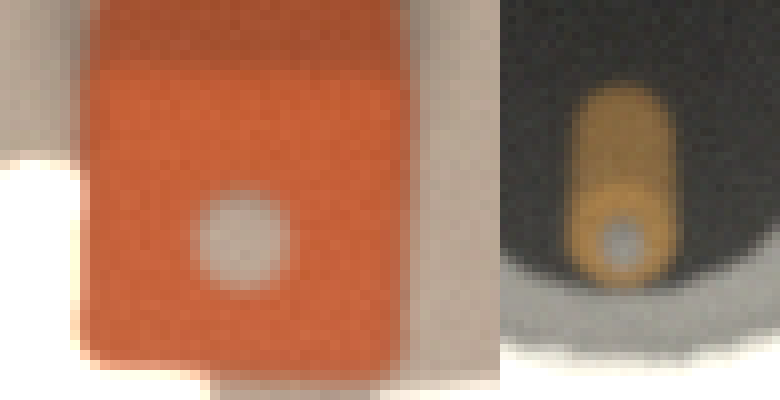

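```bash
python3 - <<'E'
from h import *;import pickle
d=pickle.load(open("c1.pkl","rb"));e=pickle.load(open("c0.pkl","rb"))
g,s=d["gauge"],d["stem"]
print("rod",plane(g,(278.7,218.6),.101).round(4))
P=[plane(g,q,.098)[:2] for q in ((264,231.5),(295.5,232.8),(264,201.5),(296,201.5))]
for i,j in((0,1),(2,3),(0,2),(1,3)):
    v=P[j]-P[i];print("edge",np.degrees(np.arctan2(v[1],v[0])).round(1),np.linalg.norm(v).round(4))
for z in(.1775,.1835,.1895):print("stem top",z,plane(s,(279.7,213.9),z).round(4))
print(tri((s,(279.7,213.9)),(e["side"],(308.7,176.2))),tri((s,(279.7,213.9)),(e["scene"],(258,163))))
i=e["side"]["pixels"];print(cv2.imwrite("pics/s.png",i))
for n in("side","scene"):
  for b in blobs(e[n]["pixels"],(8,60,40),(28,255,255),10):
    if abs(b[0][0]-(308 if n=="side" else 258))<15: print(n,b)
E
```

```text
rod [0.5034 0.2473 0.101 ]
edge -36.1 0.0245
edge -33.6 0.0242
edge 55.7 0.0241
edge 56.3 0.0252
stem top 0.1775 [ 0.5558 -0.0242  0.1775]
stem top 0.1835 [ 0.5568 -0.0227  0.1835]
stem top 0.1895 [ 0.5579 -0.0212  0.1895]
(array([ 0.55647512, -0.02288523,  0.18348082]), [np.float64(0.0003972813723588287), np.float64(0.0003972813723585392)]) (array([ 0.55739843, -0.0228261 ,  0.18641369]), [np.float64(0.0008548889899102623), np.float64(0.0008548889899102592)])
True
side (array([319.9,  94.7]), 275, array([302,  88,  38,  14], dtype=int32))
side (array([307.8, 184.6]), 103, array([305, 175,   7,  20], dtype=int32))
side (array([309.1, 298.1]), 163, array([303, 289,  13,  19], dtype=int32))
scene (array([258.2, 169.3]), 77, array([256, 162,   6,  16], dtype=int32))
```

```bash
python3 - <<'E'
from h import *;import pickle
from workcell import bot
o=down(np.radians(-34.3))
bot.set_gripper(.55)
bot.line_to([.5034,.2473,.12],o,.1)
print(bot.current_contact_force())
bot.line_to([.5034,.2473,.0595],o,.06)
print(bot.current_contact_force(),bot.current_ee_pos())
bot.set_gripper(0,50);print(bot.current_opening()*92,bot.current_contact_force())
bot.line_to([.5034,.2473,.30],o,.12);bot.hold(.3)
print(bot.current_opening()*92,bot.current_contact_force())
c=(.5565,-.0235)
bot.line_to([*c,.30],o,.15);bot.hold(.3)
print(bot.current_contact_force(),bot.current_ee_pos(),bot.current_clock())
d={n:bot.read_camera(n) for n in("side","scene","wrist")};pickle.dump(d,open("c2.pkl","wb"))
f=lambda n,u,v,w,h,W,H:cv2.resize(np.clip(d[n]["pixels"][v:v+h,u:u+w]*1.6,0,255).astype(np.uint8),(W,H),interpolation=cv2.INTER_CUBIC)
cv2.imwrite("pics/h2.png",np.hstack([f("side",260,80,90,150,360,600),f("scene",215,70,90,150,360,600)]))
E
```

```text
[-0.1662686  -0.32948667  0.26869256]
[ 0.61576442  0.26128506 -0.48912589] [0.50382936 0.24741894 0.06000517]
25.827405575311143 [0.00887714 0.26373515 1.36752108]
25.844220088772353 [ 1.13611223 -0.07881251 -1.92665105]
[-0.72851609 -0.05988745 -1.05615624] [ 0.55648242 -0.02330004  0.30000771] 11.4833
```

View pics/h2.png

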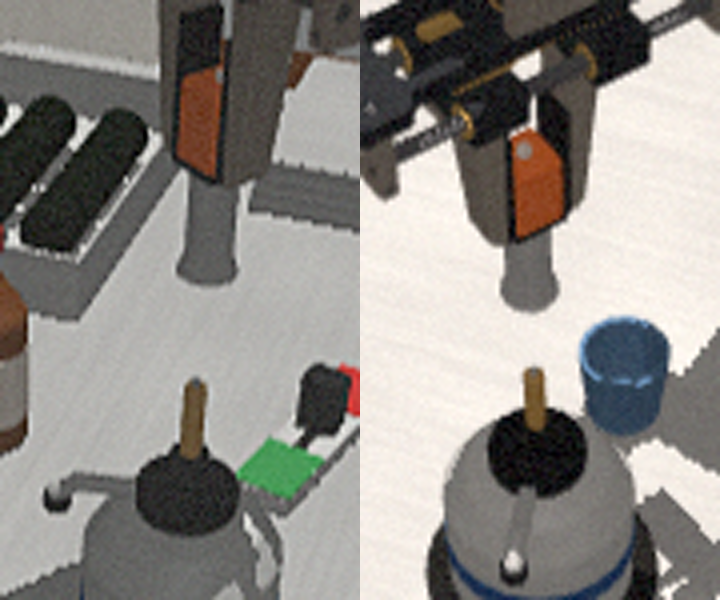

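The gauge is held upright above the stem. In the side view its mouth is at about (311.7,148) and the stem top at about (308.8,177); in the scene view they are at about (347.5-215→) bell (257.4,143.5) and stem top (258.5,163). I'll check the relative alignment.

```bash
python3 - <<'E'
from h import *;import pickle
d=pickle.load(open("c2.pkl","rb"));S,I=d["scene"],d["side"]
off=dict(side=(260,80),scene=(215,70))
# bell outer silhouette left/right & bottom at mosaic px
obs={"side":{"mouth":((177+238)/2,270),"pin":(196,380)},"scene":{"mouth":((500+558)/2-360,291),"pin":(534-360,369)}}
px={n:{k:(np.array(v)/4+off[n]-.4) for k,v in o.items()} for n,o in obs.items()}
print(px,proj(I,[.5565,-.0235,.247]),proj(S,[.5565,-.0235,.247]),proj(I,[.5565,-.0235,.188]),proj(S,[.5565,-.0235,.188]))
for k in("mouth","pin"): print(k,tri((S,px["scene"][k]),(I,px["side"][k])))
E
```

```text
{'side': {'mouth': array([311.475, 147.1  ]), 'pin': array([308.6, 174.6])}, 'scene': {'mouth': array([256.85, 142.35]), 'pin': array([258.1 , 161.85])}} [310.99005924 147.21174508] [257.40980907 142.87701607] [308.73990272 174.12291622] [258.23631229 162.22131356]
mouth (array([ 0.5557889 , -0.0248493 ,  0.24682312]), [np.float64(0.00024174883326431244), np.float64(0.0002417488332644219)])
pin (array([ 0.55617083, -0.02365118,  0.18752672]), [np.float64(0.0007872569855990118), np.float64(0.0007872569855988828)])
```

```bash
python3 - <<'E'
from h import *
from workcell import bot
x,y=.5568,-.0227
def F(n=4):
    r=[]
    for _ in range(n): bot.hold(.03); r.append(bot.current_contact_force())
    return np.mean(r,0)
bot.line_to([x,y,.25],None,.1);bot.hold(.3);b=F(8);print("base",b)
z=.25;seated=False
while z>.196:
    z-=.002 if z>.2085 else .0005
    bot.line_to([x,y,z],None,.03)
    f=F()-b
    print(round(z,4),f.round(1),round(bot.current_ee_pos()[2],4))
    if f[2]>9.5: seated=True;break
    if np.hypot(f[0],f[1])>6: print("lateral");break
print(bot.current_clock(),seated)
if seated:
    for k in range(12):
        e=13.2-f[2]
        if abs(e)<.6: break
        z-=np.clip(e/8e3*.6,-.0003,.0003)
        bot.line_to([x,y,z],None,.02);bot.hold(.1);f=F(6)-b;print(round(z,5),f.round(2))
    for _ in range(14): bot.hold(.1);print((bot.current_contact_force()-b)[2].round(1),end=" ")
print(bot.current_clock(),bot.current_ee_pos(),bot.current_opening()*92)
np.save("b.npy",b)
E
```

```text
base [ 0.32545774 -0.44595373 -1.50331016]
0.248 [-0.3  0.5  0.3] 0.248
0.246 [-0.1  0.7  0.4] 0.246
0.244 [-0.2  0.3  0.1] 0.244
0.242 [-0.8  0.5  0.2] 0.242
0.24 [ 0.   0.4 -0. ] 0.24
0.238 [-0.5 -0.   0.7] 0.238
0.236 [-0.2  0.4  0.2] 0.236
0.234 [0.  0.2 0.4] 0.234
0.232 [-0.2  0.1  0.3] 0.232
0.23 [-0.   0.5  0.4] 0.23
0.228 [-0.1  0.8  0.2] 0.228
0.226 [0.2 0.8 2.3] 0.2263
0.224 [0.7 0.5 3.3] 0.2242
0.222 [0.3 0.  3.4] 0.222
0.22 [0.5 0.2 3.5] 0.2199
0.218 [1.3 0.3 3.7] 0.218
0.216 [ 0.8 -0.1  4.2] 0.216
0.214 [1.1 0.  5.7] 0.2141
0.212 [1.2 0.2 5.3] 0.2121
0.21 [1.4 0.  5.6] 0.2101
0.208 [1.2 0.3 6.1] 0.2081
0.2075 [1.2 0.1 5.7] 0.2075
0.207 [1.4 0.2 5.9] 0.207
0.2065 [ 1.2 -0.3  5.9] 0.2065
0.206 [1.  0.1 5.4] 0.206
0.2055 [1.4 0.1 5.8] 0.2055
0.205 [ 1.  -0.3  6. ] 0.205
0.2045 [ 1.1 -0.   5.5] 0.2045
0.204 [ 1.3 -0.3  5.6] 0.204
0.2035 [1.3 0.3 6. ] 0.2035
0.203 [1.  0.4 6.4] 0.2031
0.2025 [1.1 0.5 7.8] 0.2029
0.202 [0.  0.1 9.2] 0.2027
0.2015 [-0.5  0.7 10.3] 0.2025
25.8833 True
0.20128 [-0.69  0.26 10.99]
0.20111 [-0.82  0.59 11.26]
0.20097 [-0.82  0.46 11.9 ]
0.20087 [-0.92  0.68 12.05]
0.20078 [-1.41  0.44 12.22]
0.20071 [-0.77  0.3  12.45]
0.20065 [-1.24  0.66 12.75]
12.8 12.1 12.3 12.3 12.3 11.8 12.5 13.3 11.8 11.9 12.7 13.1 13.4 12.3 31.1333 [ 0.5570776  -0.02275511  0.20213826] 25.63697744037514
```

```bash
python3 - <<'E'
from h import *;import pickle
from workcell import bot
b=np.load("b.npy");x,y=.5568,-.0227
bot.line_to([x,y,.2003],None,.02)
v=[]
for _ in range(14): bot.hold(.1);v.append((bot.current_contact_force()-b)[2])
print(np.round(v,1),bot.current_ee_pos())
bot.line_to([x,y,.215],None,.03)
bot.line_to([x,y,.25],None,.08)
bot.line_to([x,y,.30],None,.15);bot.hold(.2)
print(bot.current_contact_force(),bot.current_clock(),bot.current_opening()*92)
d={n:bot.read_camera(n) for n in("side","scene","wrist")};pickle.dump(d,open("c3.pkl","wb"))
f=lambda n,u,v,w,h,W,H:cv2.resize(np.clip(d[n]["pixels"][v:v+h,u:u+w]*1.6,0,255).astype(np.uint8),(W,H),interpolation=cv2.INTER_CUBIC)
cv2.imwrite("pics/h3.png",np.hstack([f("side",285,75,50,80,375,600),f("scene",230,80,50,80,375,600)]))
E
```

```text
[13.3 14.7 13.6 13.7 13.2 13.6 13.2 13.1 14.2 13.6 14.4 13.4 13.2 12.9] [ 0.55709791 -0.02275664  0.20194137]
[ 0.71355072 -0.41291758 -1.04573113] 34.7 25.76954383979153
```

View pics/h3.png

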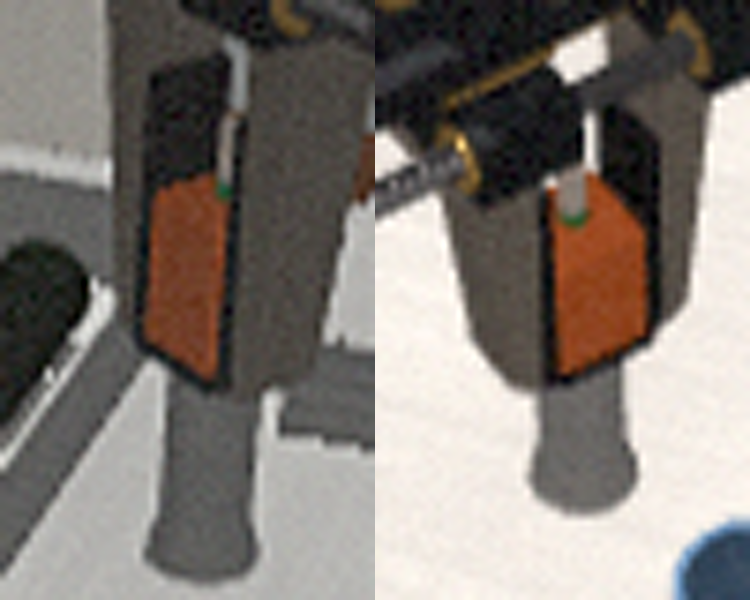

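A thin green band shows at the foot of the rod in both views: side crop (224,188) and scene crop (575,215). The gauge therefore reads just above 0.010 and the tag goes to the green end. First I'll put the gauge back.

```bash
python3 - <<'E'
from h import *;import pickle
from workcell import bot
p=[.5036,.2473]
bot.line_to([*p,.30],None,.2)
bot.line_to([*p,.115],None,.12);bot.hold(.2)
b=np.mean([bot.current_contact_force() for _ in range(1)],0)
for z in(.09,.075,.066,.063,.0615,.0608,.0602):
    bot.line_to([*p,z],None,.05);bot.hold(.06);f=bot.current_contact_force()-b;print(z,f.round(1))
    if f[2]>4 or np.hypot(f[0],f[1])>8: break
print(bot.current_ee_pos())
if z<.0616:
    bot.set_gripper(.5);bot.hold(.1)
    bot.line_to([*p,.13],None,.08)
    bot.line_to([*p,.20],None,.15)
    d={n:bot.read_camera(n) for n in("side","scene","wrist")};pickle.dump(d,open("c4.pkl","wb"))
    f=lambda n,u,v,w,h,W,H:cv2.resize(np.clip(d[n]["pixels"][v:v+h,u:u+w]*1.6,0,255).astype(np.uint8),(W,H),interpolation=cv2.INTER_CUBIC)
    cv2.imwrite("pics/h4.png",np.hstack([f("side",250,290,80,100,400,500),f("scene",350,170,80,100,400,500)]))
print(bot.current_clock())
E
```

```text
0.09 [ 0.9  0.1 -0.2]
0.075 [ 0.2 -0.6 -0.1]
0.066 [0.4 0.2 0.7]
0.063 [0.8 0.3 0.8]
0.0615 [ 0.8 -0.3  0.7]
0.0608 [-1.2  0.1  1.2]
0.0602 [-0.3  0.   0.5]
[0.50358616 0.24729603 0.06019364]
43.4833
```

View pics/h4.png

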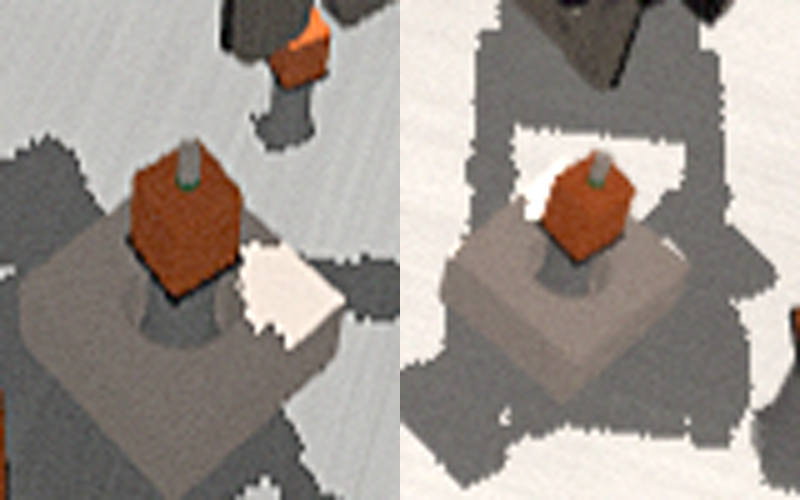

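The gauge stands upright in the holder, and the green band is visible at the rod's foot: (188,184) in side crop and (597,182) in scene crop. Now the tag.

```bash
python3 - <<'E'
from h import *;import pickle
from workcell import bot
bot.line_to([.5036,.2473,.28],None,.25)
o=down(np.radians(-13.3))
bot.goto([.5264,-.2412,.28],o)
bot.line_to([.5264,-.2412,.20],None,.2)
c=bot.read_camera("wrist");pickle.dump(c,open("c5.pkl","wb"))
im=c["pixels"];hsv=cv2.cvtColor(im,cv2.COLOR_BGR2HSV)
for nm,lo,hi in (("red",(0,150,60),(6,255,255)),("green",(45,120,40),(80,255,255))):
  for b in blobs(im,lo,hi,150): print(nm,b,plane(c,b[0],.014).round(4))
print(proj(c,[.5264,-.2412,.054]),bot.current_clock())
cv2.imwrite("pics/t5.png",np.clip(im*1.5,0,255).astype(np.uint8))
E
```

```text
red (array([556.3,  63.6]), 162, array([552,  48,   8,  31], dtype=int32)) [ 0.8126 -0.1831  0.014 ]
red (array([281.5, 230.4]), 1361, array([265, 210,  34,  41], dtype=int32)) [ 0.5178 -0.2877  0.014 ]
green (array([283.6, 141.8]), 1232, array([265, 118,  36,  43], dtype=int32)) [ 0.5417 -0.1951  0.014 ]
[279.32065038 197.73682347] 46.3333
```

View pics/t5.png

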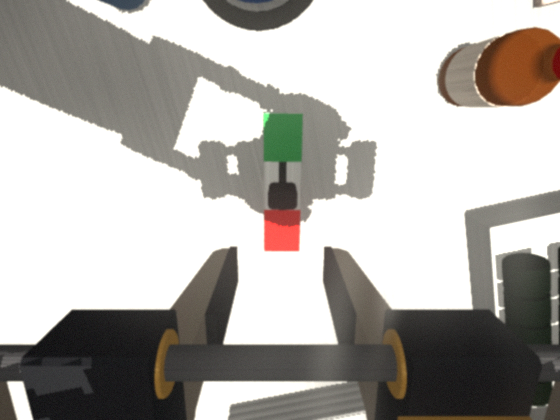

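The tag is centred on the track at about (282,195), with green ahead at (284,142) and red behind at (281,230). The track direction is about 75.5°.

```bash
python3 - <<'E'
from h import *;import pickle
from workcell import bot
u=np.array([.0239,.0926,0]);u/=np.linalg.norm(u);o=down(np.radians(-14.5))
p0=np.array([.5295,-.2415,.027])
bot.line_to(p0+[0,0,.06],o,.12)
b=np.array(bot.current_contact_force());bot.line_to(p0,o,.06)
print("down",(bot.current_contact_force()-b).round(1))
bot.set_gripper(0,10);print("w",bot.current_opening()*92)
bot.hold(.1);b=np.array(bot.current_contact_force())
for s in [.015,.03,.04]+list(np.arange(.044,.075,.004)):
    bot.line_to(p0+u*s,None,.05);f=bot.current_contact_force()-b
    print(round(s,3),f.round(1),(f@u).round(1),bot.current_clock())
    if f@u<-6: break
    if bot.current_clock()>60: break
p=np.array(bot.current_ee_pos());print(p)
bot.set_gripper(.5);bot.line_to(p+[0,0,.08],None,.12);bot.line_to(p+[0,-.0,.2],None,.25)
d={n:bot.read_camera(n) for n in("side","scene","wrist")};pickle.dump(d,open("c6.pkl","wb"))
f=lambda n,u,v,w,h,W,H:cv2.resize(np.clip(d[n]["pixels"][v:v+h,u:u+w]*1.5,0,255).astype(np.uint8),(W,H),interpolation=cv2.INTER_CUBIC)
cv2.imwrite("pics/t6.png",np.hstack([f("side",240,150,140,200,350,500),f("scene",130,130,180,200,450,500)]))
W=d["wrist"];print(bot.current_clock(),proj(W,p0+u*.05))
E
```

```text
down [ 0.5  0.5 -0.3]
w 27.8435445572583
0.015 [ 0.8 -0.4  0.5] -0.2 49.5333
0.03 [-0.6 -0.3  1.2] -0.4 49.9833
0.04 [-0.9  0.2  1.7] -0.0 50.3333
0.044 [-0.8  0.3  1.8] 0.1 50.5833
0.048 [-2.4 -0.9  1.3] -1.5 50.8333
0.052 [-1.  -0.1  1.5] -0.3 51.0833
0.056 [-3.3 -3.5  0.5] -4.2 51.3333
0.06 [-4.  -8.3 -0.9] -9.1 51.5833
[ 0.54270329 -0.18558383  0.0270684 ]
53.6417 [283.38184443 193.3020103 ]
```

View pics/t6.png

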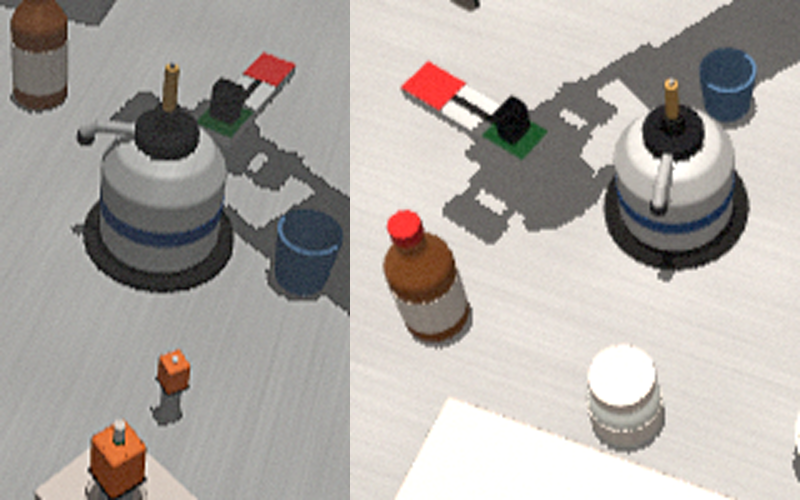

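In the view the tag sits on the green field, at about (195,172) in scene, and the cup, soy bottle, jar and gauges are unmoved. I'll run a quick numeric check and hand in.

```bash
python3 - <<'E'
from h import *;import pickle
from workcell import bot
a=pickle.load(open("c0.pkl","rb"))["scene"];d=pickle.load(open("c6.pkl","rb"))
S=d["scene"];u=np.array([.0239,.0926,0]);u/=np.linalg.norm(u)
p,q=plane(a,(176.5,161.5),.054),plane(S,(195.2,172),.054)
print("tag moved",((q-p)@u).round(4),"from track centre",((q-[.5298,-.2414,.054])@u).round(4))
diff=cv2.absdiff(a["pixels"],S["pixels"]).max(2)
for n,(x,y) in dict(soy=(158,235),jar=(238,288),bowl=(332,305),small=(343,199),big=(442,228)).items():
    print(n,np.mean(diff[y-12:y+12,x-12:x+12]).round(1))
for n,r in dict(side=(250,290),scene=(350,170)).items():
    im=d[n]["pixels"][r[1]:r[1]+100,r[0]:r[0]+80]; print(n,"green px",[(b[0]+r,b[1]) for b in blobs(im,(45,60,20),(90,255,255),1)])
print("force",bot.current_contact_force(),bot.current_clock())
bot.job_done();print("done")
E
```

```text
tag moved 0.0547 from track centre 0.0521
soy 6.2
jar 8.8
bowl 9.3
small 8.2
big 8.4
side green px [(array([286.5, 327. ]), 2), (array([289., 326.]), 1)]
scene green px [(array([389., 206.]), 1)]
force [-0.76277519 -0.16285257  0.26602785] 53.6417
the job is handed in; nothing more can be done
done
```

The job is handed in at 53.6 s on the robot's clock, and no check failed outright. The canister still has enough pressure: green shows on the rod, so the tag is at the green end.

- **Press:** I took the middle-sized gauge from the holder and seated it on the valve stem. It was held at about 12.5 N, then at 13–14.7 N for 1.4 s. The highest force read was 14.7 N.
- **Reading:** A thin green band shows at the foot of the rod in both the side and scene views. The rod is therefore only just past the 10 mm mark. My last automatic mask found just 1–3 green pixels there, but the enlarged crops showed the band clearly before and after the gauge was put back.
- **Gauge:** It stands upright in its holder with the rod left as it read.
- **Tag:** I slid it to the green end until the stop resisted with about 9 N. The final image puts it about 52 mm from the track's centre, where the end is at 50 mm; the 2 mm difference is within camera calibration.
- **Other things on the table:** The soy bottle, jar, bowl and the two look-alike gauges show only small differences between the first and last scene images. I checked the cup only by eye, and it looked unmoved.

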